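# Wash the espresso cups with the guarded switch

### The job

Stand every used espresso cup that is out on the counter in front of you (there are two or three) upright on the floor of the white cup washer, then fold its lid fully shut. Then lift the red guard flap on the control box, flip the toggle beneath it fully over to the right (on), lower the guard fully again, and last press the green start plunger right down to its stop for a moment and let it come back up. Leave the toothpick pot and the steel jigger standing where they are.

Things in the scene. Friction and masses are not known exactly. Their poses are not given: they have to be found in the camera images.
- cup_a: Used white espresso cup, one of up to four of the same shape, 58 mm high, rim 68 mm across, wall about 4 mm thick at the rim, narrowing to about 50 mm at the foot; the handle (8 mm thick) sticks out along its -y axis. Origin level with its underside, z up; the bowl's axis passes 10 mm from the origin along +y, the handle ends 44 mm from it along -y. Stands upright; can be pinched by the rim from above. May be absent.
- cup_b: Used white espresso cup, one of up to four of the same shape, 58 mm high, rim 68 mm across, wall about 4 mm thick at the rim, narrowing to about 50 mm at the foot; the handle (8 mm thick) sticks out along its -y axis. Origin level with its underside, z up; the bowl's axis passes 10 mm from the origin along +y, the handle ends 44 mm from it along -y. Stands upright; can be pinched by the rim from above. May be absent.
- cup_c: Used white espresso cup, one of up to four of the same shape, 58 mm high, rim 68 mm across, wall about 4 mm thick at the rim, narrowing to about 50 mm at the foot; the handle (8 mm thick) sticks out along its -y axis. Origin level with its underside, z up; the bowl's axis passes 10 mm from the origin along +y, the handle ends 44 mm from it along -y. Stands upright; can be pinched by the rim from above. May be absent.
- cup_d: Used white espresso cup, one of up to four of the same shape, 58 mm high, rim 68 mm across, wall about 4 mm thick at the rim, narrowing to about 50 mm at the foot; the handle (8 mm thick) sticks out along its -y axis. Origin level with its underside, z up; the bowl's axis passes 10 mm from the origin along +y, the handle ends 44 mm from it along -y. Stands upright; can be pinched by the rim from above. May be absent.
- toothpick_pot: Steel pot full of wooden toothpicks, 43 mm diameter, 70 mm tall, standing among the cups; not to be washed, leave it standing. Origin at the centre of its underside.
- jigger: Steel double-cone bar measure, 45 mm diameter, 80 mm tall, standing among the cups; not to be washed, leave it standing. Origin at the centre of its underside.
- washer: White chamber of a counter-top cup washer, fixed on the counter, an open-topped box 142 mm deep (x) by 312 mm wide (y) by 78 mm high, walls 6 mm, floor 4 mm thick, so the inside is 130 x 300 mm and 74 mm deep. Origin at the centre of its underside; its x axis points from the front to the lid's hinge at the back, y to the left, z up.
- chamber_floor (a point): Centre of the chamber's inner floor.
- lid (a joint): Angle of the chamber's lid in rad: 0 shut flat on the rim (its stop), about 1.57 upright, 1.9 leaning back at its other stop. The lid is a flat panel with an amber window, 140 mm from hinge to free edge, 312 mm wide, 8 mm thick, hinged along the chamber's back top edge. Its hinge is stiff: it stays at any angle where it is left and takes about 2 to 3 N at the free edge to move.
- lid_hinge (a point): Middle of the lid's hinge axis (parallel to the washer's y axis), in the middle of the lid's 8 mm thickness.
- lid_edge (a point): Middle of the lid's free edge, on its outer (upper when shut) face, 140 mm from the hinge axis. A small black thumb tab, 10 mm beyond this edge, is decoration only.
- control_box: White control box of the washer, fixed on the counter, 170 mm deep (x), 180 mm wide (y), deck 55 mm high. Origin at the centre of its underside; x points to its back, y to its left, z up. On the deck: the guarded toggle at the left, the start plunger at the right.
- guard (a joint): Angle of the red guard flap over the toggle in rad: 0 lowered, lying level 105 mm above the counter (its stop), about 1.57 upright, 1.9 leaning back at its other stop. The flap is a plate 75 x 75 x 5 mm, hinged at its back; its hinge is stiff: it stays where it is left and takes about 1 to 2 N at the bail.
- guard_hinge (a point): Middle of the guard's hinge axis, parallel to the control box's y axis, 105 mm above the counter, at x = +45, y = +40 mm of the control box.
- guard_bail (a point): Middle of the guard's wire handle: a round steel bar 10 mm thick, 72 mm long, parallel to the hinge and 115 mm from the hinge axis, in the plane of the flap, carried by two thin wires beside it; 35 mm clear between bar and flap edge, 45 mm clear below it to the deck when lowered. It can be pinched across and turns freely between the fingers.
- toggle (a joint): Angle of the steel toggle lever in rad: 0 OFF, leaning 0.5 rad to the control box's left (+y); 1.0 ON, leaning 0.5 rad to its right (-y); stops at both ends; stays where it is left, about 1 N at the tip.
- toggle_pivot (a point): Pivot of the toggle, on the deck, 60 mm above the counter and 55 mm in front of the guard's hinge axis.
- toggle_tip (a point): Centre of the toggle's ball end (13 mm diameter), 30 mm from its pivot; lies under the lowered guard.
- plunger (a joint): Travel of the green start plunger in m: 0 up, 0.020 bottomed on its stop. Sprung: about 3 N to start, 8 N at the stop; returns by itself.
- plunger_top (a point): Centre of the top of the plunger's round head, which is 42 mm in diameter; 103 mm above the counter when up, pressed straight down.
Not all that is in view belongs to the job. What is shaped like the cup_b but purple is not meant.

How it is judged:
By the outcome, as a careful person would: the job done as asked, in the order asked, and still so for the second after the job is handed in, with the robot touching nothing.
Of cup_a, cup_b, cup_c, cup_d only 2 to 3 are there at a start; the rules pass over those that are not, and their reading is None.
At some moment in a run one of cup_a, cup_b, cup_c, cup_d may be knocked a few centimetres aside while the robot is not near it.
It also fails if it takes over 210 s, if anything falls off the work surface, if the arm or the gripper's body presses on something with over 40 N, if the wrist force passes 120 N, or if a joint passes its speed limit or range.

### The arm

A 6-joint arm with a two-finger parallel gripper is mounted at the origin on a cart in front of the work surface, level with it; the furniture and walls round the work are solid. World frame = base frame: x ahead of the robot, y to its left, z up, the work surface at z = 0. Lengths are in mm, angles in rad, forces in N, time in s.
With the tool pointing down it reaches from about 275 to 1000 mm from the base axis. Payload 8.4 kg.
Tool frame: the origin (TCP) lies at the very end of the fingers, on their centre line; the grasp point (between the pads) lies 19 mm behind it; z points along the fingers, y is the direction in which the jaws open and shut (so a half turn about z gives the same grasp; the last joint's range is limited). The gripper opens to 85 mm and grips with 20 to 120 N. Pads are 22 mm wide; open, the fingers measure 114 mm over their backs; the gripper's body (76 mm by 85 mm) begins 54 mm behind the grasp point. The pads swing forward as they close: fully open they stand 13 mm farther back than shut.
Start: joints at [1.28, 0.353, 1.633, -0, 1.155, -0.002], TCP at [178, 599.119, 231.281] pointing down, gripper open.
Joint ranges: [-2.63, 2.63], [-0.92, 2.1], [0.06, 2.66], [-1.3, 4.44], [0, 2.69], [-3.02, 3.02]. Speed limits (rad/s): [2.22, 2.22, 2.79, 3.14, 3.14, 3.14].

### API

Orientations are given as [roll, pitch, yaw] about the fixed x, y, z axes, in that order (R = Rz(yaw) Ry(pitch) Rx(roll)).
In Python, from rig import sense, grab_frame, get_calibration, sign_off, boxes_of, trace gives the robot as it stands.
- The arm moves only by the tool servo_tool, never from a script. Its argument "rows" is a list of rows, each a list of 3 entries, a list of its own where there are three numbers: the finger opening in mm, from 0 to 85.4, then the shift along the tool's x, y, z in mm, then the turn, a rotation vector about the tool's x, y, z in degrees. A call has 1 to 8 rows; each row shifts and turns the commanded pose from where the row before left it, along the tool's axes as they then stand; what a row does not reach is not made up. A row lasts 1/8 s, in which the tool goes at most 62.5 mm and 10.7 degrees, less where a joint would pass 70% of its speed; a pose out of reach is approached as far as the arm can. A call is refused whole if a number of a shift passes 62.5 or a number of a turn 10.7, either way. A call with a gripper value outside its range is refused whole. The fingers move at their own pace and stop on an object; "force" is the grip in N (left out, the last holds). Time passes only in rows, so rows that do not move let the fingers close. It gives the time, the measured TCP pose, the force and the opening at its end, in the units of the state.
- sense(): the state, without advancing time (a new reading comes with each control period).
- grab_frame(name): name is "scene" or "top" or "wrist"; returns the picture (400x640x3 uint8, blue, green, red); there is no depth.
- get_calibration(name): a dict with "intrinsics" (3x3 intrinsics, pixels), "world_to_cam" (4x4, takes a point from world to camera coordinates). Camera axes: x right, y down, z forward; pixel columns grow to the right and rows downward; lengths in mm; the calibration is good to about 2 mm. The wrist camera is an equidistant fisheye: a pixel r from the principal point sees the ray r / f radians off the axis. A picture is of the moment at which its call begins: read the wrist's pose just before it. get_calibration takes no time and is no camera call; for the wrist camera it gives the pose at the moment of the call.
- sign_off(): hands the job in, once; it reports no verdict.
Trained networks look in the newest picture that a camera, given by its name, has taken for a name from the list of things; names that differ only in an ending like _2 or _b are one class to them, and where a whole thing is asked for, a point or a joint stands for the part that bears it (a point fixed in the world has none). Each returns a list of dicts, best first, with "conf" (0 to 1); they miss things now and then, are a little off and sometimes report something else, mostly with a low value. They report only what shows in the picture. A call takes as long as a camera call. They do not tell look-alikes from the thing itself.
- boxes_of(camera, thing): "centre" ([x, y, z] in mm, in the coordinates of the camera as it stood for that picture, good to about 4 mm: the middle of the surface that is visible of it).
- trace(camera, thing): "mask" (400x640 bool, what is visible of it).
The state is a dict: "clock": time; "qpos": joint angles; "qvel": joint speeds; "joint_efforts": joint torques, N m; "eef_pos": TCP position; "tcp_rot": TCP orientation; "contact_force": force on the tool from outside, world axes, zero at the start; "wrist_torque": the same for the moment, N m; "opening": opening from 0.0 (shut) to 1.0 (fully open).
Only numpy, scipy, OpenCV 4.12 (cv2) and the standard library are available. Lean on these libraries where they do the work, as an engineer would, in place of code of your own. Each camera call takes 0.05 s, during which the arm holds its last target. There are 200 camera calls.

## Working session

There is one attempt and no reset: what is moved stays moved. The work goes in short steps, Python scripts to look and compute and a tool call to move; the robot and the scene stay as the last step left them, time stands still between calls to the robot, and variables do not carry over. Pictures are saved under pics/ and viewed, about 12 in all and at most 16, crops included, and the job is handed in when it is done.

Besides the shell and the picture viewer there is one more tool, called after ">>>" as a command line: name --argument value ..., lists and objects as JSON in quotes. servo_tool: Moves the arm, as the interface text tells. Its arguments: {"type":"object","properties":{"rows":{"type":"array","items":{"type":"array"}},"force":{"type":"number"}},"required":["rows"]}

```bash
mkdir -p pics; ls
python3 - <<'E'
from rig import *
import cv2,numpy as np
print(sense())
for n in("scene","top"):
    im=grab_frame(n);cv2.imwrite(f"pics/{n}0.png",im);c=get_calibration(n);print(n,np.round(c["intrinsics"],1).tolist(),np.round(c["world_to_cam"],3).tolist())
    T=np.linalg.inv(c["world_to_cam"])
    for t in("cup_a","toothpick_pot","jigger","washer","lid","control_box","guard","guard_bail","toggle","plunger"):
        try:
            for d in boxes_of(n,t):
                print(t,round(d["conf"],2),np.round((T@np.r_[d["centre"],1])[:3]))
        except Exception as e: print(t,e)
E
```

```text
pics
{'clock': 0.0, 'qpos': array([ 1.27959865e+00,  3.53674624e-01,  1.63411473e+00, -1.96987279e-05,
        1.15521442e+00, -2.39386161e-03]), 'qvel': array([ 2.24466436e-03,  1.11582844e-03, -1.04901176e-04, -5.16028958e-05,
        1.63038729e-03, -1.59133156e-03]), 'joint_efforts': array([ 1.22195805e-03, -6.05260348e+01, -3.42077565e+01, -5.79696393e-05,
        9.27429297e-03,  7.52773758e-05]), 'eef_pos': array([177.87055841, 598.66369511, 230.55345447]), 'tcp_rot': array([-3.14018149e+00,  1.46326826e-05,  2.85279682e+00]), 'contact_force': array([-0.2165672 , -0.71650618,  0.13707966]), 'wrist_torque': array([-0.00381386,  0.03312641, -0.03185597]), 'opening': 1.0012750428952732}
scene [[399.3, 0.0, 315.7], [0.0, 399.3, 195.9], [0.0, 0.0, 1.0]] [[0.56, -0.828, -0.006, -251.273], [-0.376, -0.247, -0.893, 268.251], [0.738, 0.503, -0.45, 936.091], [0.0, 0.0, 0.0, 1.0]]
cup_a 0.69 [517. 233.  39.]
cup_a 0.45 [535. 327.  46.]
jigger 0.27 [517. 233.  38.]
washer 0.95 [568. -28.  77.]
washer 0.53 [585. -28. 150.]
washer 0.42 [534. 325.  47.]
lid 0.97 [586. -31. 152.]
lid 0.48 [53
[... 264 characters left out ...]
 [ 481. -440.   99.]
plunger 0.18 [573. -28.  77.]
top [[438.4, 0.0, 323.9], [0.0, 438.4, 200.3], [0.0, 0.0, 1.0]] [[-0.019, -1.0, 0.004, 18.698], [-0.98, 0.018, -0.199, 480.683], [0.199, -0.008, -0.98, 1296.316], [0.0, 0.0, 0.0, 1.0]]
cup_a 0.88 [525. 359.  26.]
cup_a 0.83 [601. 452.  33.]
cup_a 0.74 [437. 273.  29.]
cup_a 0.66 [537. 244.  26.]
cup_a 0.21 [ 485. -363.   56.]
toothpick_pot 0.71 [419. 463.  24.]
jigger 0.51 [ 503. -337.  104.]
jigger 0.29 [555. -17.  40.]
washer 0.97 [553. -17.  37.]
lid 0.85 [587. -13. 157.]
control_box 0.73 [ 484. -364.   56.]
guard 0.66 [ 502. -337.  108.]
guard_bail 0.66 [ 509. -338.  106.]
plunger 0.48 [ 485. -434.  101.]
plunger 0.26 [ 506. -339.  106.]
```

Run:
```python
import cv2
im=cv2.imread("pics/top0.png");cv2.imwrite("pics/top0c.png",cv2.resize(im[60:360,60:340],None,fx=2,fy=2,interpolation=cv2.INTER_CUBIC))
```

```text
(no output)
```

View pics/top0.png

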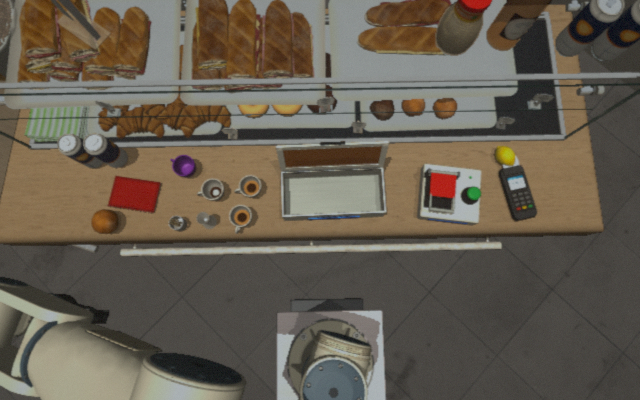

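View pics/scene0.png

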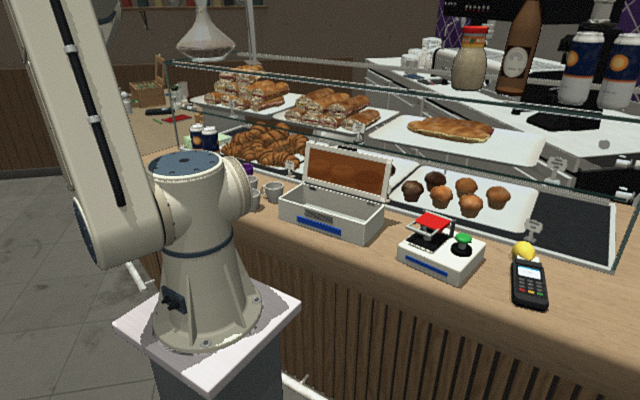

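View pics/top0c.png

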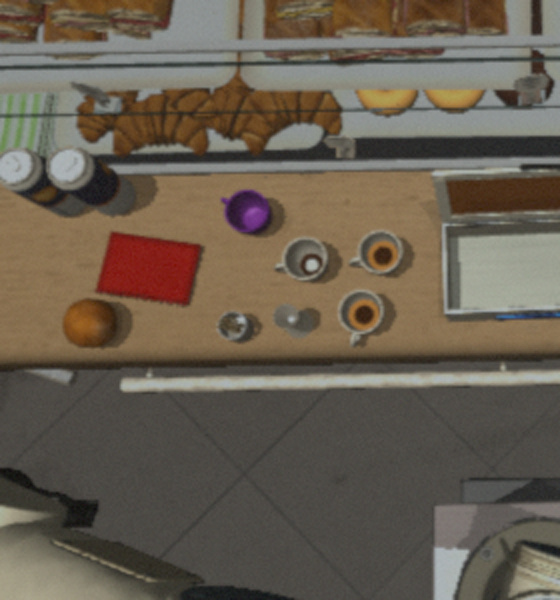

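Top view: three white cups at px (211,189), (249,186) and (240,215). They fit the description. The purple cup at (184,166) is not meant. The pot is at (178,223) and the jigger at (207,219). Next I check the glass case's clearance, then move over the cups.

```bash
cat > h.py <<'E'
from rig import *
import cv2,numpy as np
from scipy.spatial.transform import Rotation as Ro
def ray(n,px,c=None):
    c=c or get_calibration(n);K=np.array(c["intrinsics"]);T=np.linalg.inv(c["world_to_cam"])
    x=(px[0]-K[0,2])/K[0,0];y=(px[1]-K[1,2])/K[1,1]
    if n=="wrist":
        r=np.hypot(x,y)+1e-12;d=np.array([x/r*np.sin(r),y/r*np.sin(r),np.cos(r)])
    else: d=np.array([x,y,1.])
    return T[:3,3],T[:3,:3]@d/np.linalg.norm(d)
def onz(n,px,z,c=None):
    o,d=ray(n,px,c);return o+d*(z-o[2])/d[2]
def proj(n,p,c=None):
    c=c or get_calibration(n);K=np.array(c["intrinsics"]);q=(c["world_to_cam"]@np.r_[p,1])[:3]
    if n=="wrist":
        r=np.hypot(q[0],q[1]);t=np.arctan2(r,q[2]);u=np.array([q[0],q[1]])/r*t
    else:u=q[:2]/q[2]
    return np.array([K[0,0]*u[0]+K[0,2],K[1,1]*u[1]+K[1,2]])
def dump(n,name,crop=None,f=1):
    c=get_calibration(n);im=grab_frame(n);o=im if crop is None else im[crop[1]:crop[3],crop[0]:crop[2]]
    cv2.imwrite(f"pics/{name}.png",cv2.resize(o,None,fx=f,fy=f,interpolation=cv2.INTER_CUBIC));return im,c
def to(p,yaw=None,rpy=None):
    """tool-frame shift (mm) and turn (deg) from the measured pose to world target p"""
    s=sense();R=Ro.from_euler("xyz",s["tcp_rot"])
    G=Ro.from_euler("xyz",rpy if rpy is not None else [np.pi,0,s["tcp_rot"][2] if yaw is None else yaw])
    print("t",round(s["clock"],1),"at",np.round(s["eef_pos"],1),np.round(s["tcp_rot"],3),"F",np.round(s["contact_force"],1),"op",round(s["opening"]*85.4,1),"q",np.round(s["qpos"],2))
    print("  shift",np.round(R.inv().apply(np.array(p)-s["eef_pos"]),1),"turn",np.round(np.degrees((R.inv()*G).as_rotvec()),1))
E
python3 - <<'E'
from h import *
def plane(n,a,b):
    o,d1=ray(n,a);_,d2=ray(n,b);N=np.cross(d1,d2);return N/np.linalg.norm(N),o
for nm,ta,tb in(("top rail",(0,95),(580,75)),("wire",(100,115),(500,113)),("counter rail",(120,252),(500,243))):
  for sn,sa,sb in(("hi",(200,65),(560,118)),("mid",(175,85),(480,165))):
    n1,o1=plane("top",ta,tb);n2,o2=plane("scene",sa,sb)
    d=np.cross(n1,n2);A=np.array([n1,n2,[0,1,0]]);print(nm,sn,np.round(d/np.linalg.norm(d),2),np.round(np.linalg.solve(A,[n1@o1,n2@o2,0])))
for p in((282,217),(385,213),(281,171),(386,167)):print(p,np.round(onz("top",p,78)))
for p in((277,147),(388,143)):print(p,np.round(onz("top",p,210)))
for p in((211,189),(249,186),(240,215)):print(p,np.round(onz("top",p,58)))
print(get_calibration("wrist"))
to([450,330,300])
E
```

```text
top rail hi [ 0.03 -1.   -0.03] [696.   0. 392.]
top rail mid [ 0.06 -0.99 -0.09] [786.   0. 209.]
wire hi [-0.01 -1.   -0.02] [611.   0. 413.]
wire mid [ 0.02 -1.   -0.07] [677.   0. 253.]
counter rail hi [ 0.01 -1.   -0.02] [296.   0. 489.]
counter rail mid [ 0.01 -1.   -0.07] [304.   0. 400.]
(282, 217) [427. 135.  78.]
(385, 213) [ 433. -172.   78.]
(281, 171) [568. 138.  78.]
(386, 167) [ 575. -181.   78.]
(277, 147) [600. 137. 210.]
(388, 143) [ 607. -170.  210.]
(211, 189) [521. 354.  58.]
(249, 186) [528. 238.  58.]
(240, 215) [438. 264.  58.]
{'intrinsics': array([[309.70691629,   0.        , 319.6160508 ],
       [  0.        , 309.70691629, 202.22552198],
       [  0.        ,   0.        ,   1.        ]]), 'world_to_cam': array([[ 2.86329822e-01,  9.58130961e-01,  5.42684472e-04,
        -6.24900419e+02],
       [ 9.24516305e-01, -2.76432973e-01,  2.62401246e-01,
        -3.28764628e+01],
       [ 2.51564774e-01, -7.46315815e-02, -9.64958699e-01,
         3.77888904e+02],
       [ 0.00000000e+00,  0.00000000e+00,  0.00000000e+00,
         1.00000000e+00]])}
t 1.1 at [178.  599.1 231.3] [-3.142 -0.     2.853] F [ 0.2 -0.4  0.2] op 85.2 q [ 1.28  0.35  1.63  0.    1.16 -0.  ]
  shift [-337.4 -180.5  -68.7] turn [-0. -0.  0.]
```

>>> servo_tool --rows '[[85,[-42,-23,-9],[0,0,0]],[85,[-42,-23,-9],[0,0,0]],[85,[-42,-23,-9],[0,0,0]],[85,[-42,-23,-9],[0,0,0]],[85,[-42,-23,-9],[0,0,0]],[85,[-42,-23,-9],[0,0,0]],[85,[-42,-23,-9],[0,0,0]],[85,[-42,-23,-9],[0,0,0]]]' --force 40

```text
clock: 2.1
eef_pos: [448.7, 325.9, 303.8]
tcp_rot: [3.141, 0.0, 2.853]
contact_force: [-0.3, 0.2, -0.6]
opening: 0.992
```

Run:
```python
from h import *
im,c=dump("wrist","w1");np.save("w1c.npy",c["world_to_cam"])
T=np.linalg.inv(c["world_to_cam"])
for t in("cup_a","toothpick_pot","jigger"):
    for d in boxes_of("wrist",t):
        P=(T@np.r_[d["centre"],1])[:3];print(t,round(d["conf"],2),np.round(P),np.round(proj("wrist",P,c)))
```

```text
cup_a 0.71 [530. 349.  31.] [352. 219.]
cup_a 0.59 [535. 238.  32.] [279. 243.]
cup_a 0.58 [600. 459.  39.] [434. 242.]
cup_a 0.57 [437. 267.  27.] [276. 173.]
toothpick_pot 0.85 [418. 462.  26.] [408. 121.]
jigger 0.7 [596.  79. 201.] [162. 368.]
jigger 0.64 [424. 373.  62.] [350. 143.]
```

View pics/w1.png

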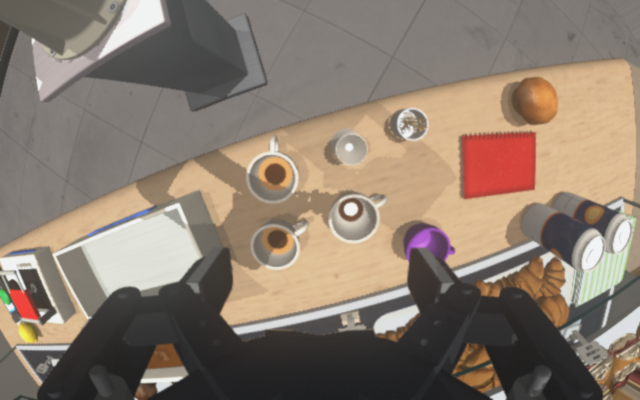

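Wrist view: the three white cups are at px (272,175), (276,245) and (354,216). The purple look-alike at (428,243) is excluded. I fit poses to the masks.

```bash
cat >> h.py <<'E'
from scipy.optimize import minimize
def cupmodel(n,p,c):
    m=np.zeros((400,640),np.uint8);x,y,h=p;a=np.linspace(0,2*np.pi,36)
    def hull(P):
        q=np.array([proj(n,k,c) for k in P]);cv2.fillPoly(m,[np.int32(np.round(cv2.convexHull(q.astype(np.float32))*16))],1,shift=4)
    hull([[x+34*np.cos(t),y+34*np.sin(t),58] for t in a]+[[x+25*np.cos(t),y+25*np.sin(t),0] for t in a])
    u=np.array([np.cos(h),np.sin(h)]);v=np.array([-u[1],u[0]])
    hull([[*(np.array([x,y])+u*r+v*s),z] for r in(24,54) for s in(-4,4) for z in(18,48)])
    return m>0
def fitcup(n,c,mask,guess):
    best=None
    for h in np.arange(0,6.28,.7):
        f=lambda p:-(cupmodel(n,p,c)&mask).sum()/(cupmodel(n,p,c)|mask).sum()
        r=minimize(f,[guess[0],guess[1],h],method="Nelder-Mead",options=dict(initial_simplex=[[guess[0],guess[1],h],[guess[0]+6,guess[1],h],[guess[0],guess[1]+6,h],[guess[0],guess[1],h+.5]],maxiter=80))
        if best is None or r.fun<best.fun:best=r
    return np.round(best.x,2),round(-best.fun,3)
def cups(n):
    c=get_calibration(n);im=grab_frame(n);out=[]
    for d in trace(n,"cup_a"):
        m=d["mask"]
        if m.sum()<150 or d["conf"]<.3:continue
        b,g,r=im[m].mean(0);ys,xs=np.nonzero(m);g0=onz(n,(xs.mean(),ys.mean()),30,c)
        print(n,"conf",round(d["conf"],2),"px",round(xs.mean()),round(ys.mean()),"bgr",int(b),int(g),int(r),"axis x,y,handle dir",*fitcup(n,c,m,g0[:2]))
E
python3 - <<'E'
from h import *
cups("wrist");cups("top")
E
```

```text
wrist conf 0.73 px 272 176 bgr 120 145 167 axis x,y,handle dir [436.92 265.28   2.86] 0.96
wrist conf 0.63 px 428 240 bgr 132 78 124 axis x,y,handle dir [597.04 445.08   0.97] 0.583
wrist conf 0.61 px 277 244 bgr 114 134 152 axis x,y,handle dir [529.61 237.27   1.81] 0.905
wrist conf 0.41 px 35 287 bgr 120 130 151 axis x,y,handle dir [ 482.27 -318.2     3.01] 0.234
top conf 0.95 px 249 186 bgr 58 75 89 axis x,y,handle dir [529.62 236.46   1.77] 0.896
top conf 0.87 px 240 217 bgr 60 79 95 axis x,y,handle dir [437.16 264.45   2.78] 0.912
top conf 0.66 px 216 186 bgr 73 84 90 axis x,y,handle dir [528.35 343.77   0.68] 0.486
```

Cup A first: axis (437,265), pinched on its +y side with the current yaw.

>>> servo_tool --rows '[[40,[-1.5,-7.8,25],[0,0,0]],[40,[-1.5,-7.8,35],[0,0,0]],[40,[-1.6,-7.8,35],[0,0,0]],[40,[-1.6,-7.8,35],[0,0,0]],[40,[0,0,35],[0,0,0]],[40,[0,0,25],[0,0,0]],[40,[0,0,10],[0,0,0]],[40,[0,0,0],[0,0,0]]]'

```text
clock: 3.5
eef_pos: [444.3, 295.8, 103.1]
tcp_rot: [-3.141, -0.001, 2.854]
contact_force: [0.5, -0.2, 0.0]
opening: 0.469
```

Run:
```python
from h import *
dump("wrist","w2");to([445.8,294.3,30],2.853)
```

```text
t 3.5 at [444.8 295.9 103.8] [3.141 0.    2.854] F [ 0.6 -0.6 -0.1] op 39.5 q [ 0.58  0.38  1.93  0.    0.83 -0.7 ]
  shift [-1.4 -1.3 73.8] turn [0. 0. 0.]
```

View pics/w2.png

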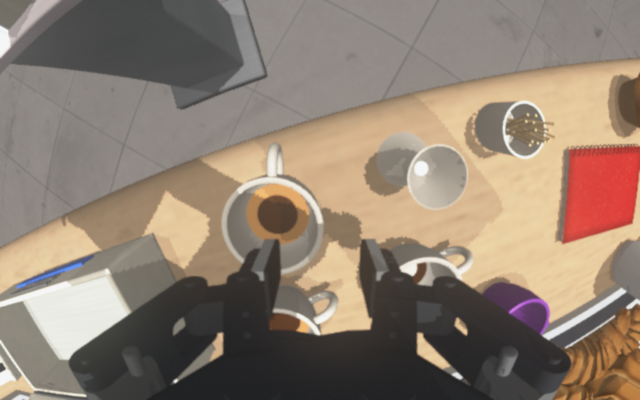

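The cup's rim sits between the fingers and the handle points to the front. Descend and grip.

>>> servo_tool --rows '[[40,[-1.4,-1.3,20],[0,0,0]],[40,[0,0,25],[0,0,0]],[40,[0,0,20],[0,0,0]],[40,[0,0,9],[0,0,0]],[40,[0,0,0],[0,0,0]],[0,[0,0,0],[0,0,0]],[0,[0,0,0],[0,0,0]],[0,[0,0,0],[0,0,0]]]'

```text
clock: 4.55
eef_pos: [446.1, 293.2, 30.6]
tcp_rot: [-3.141, 0.001, 2.853]
contact_force: [-0.7, -6.1, 11.7]
opening: 0.1
```

>>> servo_tool --rows '[[0,[0,0,0],[0,0,0]],[0,[0,0,0],[0,0,0]],[0,[0,0,-10],[0,0,0]],[0,[0,0,-20],[0,0,0]],[0,[0,0,-30],[0,0,0]],[0,[0,0,-40],[0,0,0]],[0,[0,0,-40],[0,0,0]],[0,[0,0,0],[0,0,0]]]'

```text
clock: 5.55
eef_pos: [447.6, 295.1, 173.0]
tcp_rot: [3.136, 0.004, 2.853]
contact_force: [-0.0, 0.0, -1.4]
opening: 0.085
```

Run:
```python
from h import *
im,c=dump("wrist","w3");to([510,0,170],np.pi)
T=np.linalg.inv(c["world_to_cam"])
for t in("washer","chamber_floor"):
    for d in boxes_of("wrist",t):print(t,d["conf"],np.round((T@np.r_[d["centre"],1])[:3]))
np.save("w3c.npy",c["world_to_cam"])
```

```text
t 5.6 at [446.6 294.4 171. ] [3.139e+00 2.000e-03 2.853e+00] F [-0.4 -0.2 -1.4] op 7.5 q [ 0.58  0.28  1.89  0.    0.97 -0.7 ]
  shift [-144.7 -264.1    0.6] turn [  0.2   0.2 -16.5]
washer 0.68 [502. -44.  27.]
chamber_floor 0.62 [500. -43.  25.]
```

View pics/w3.png

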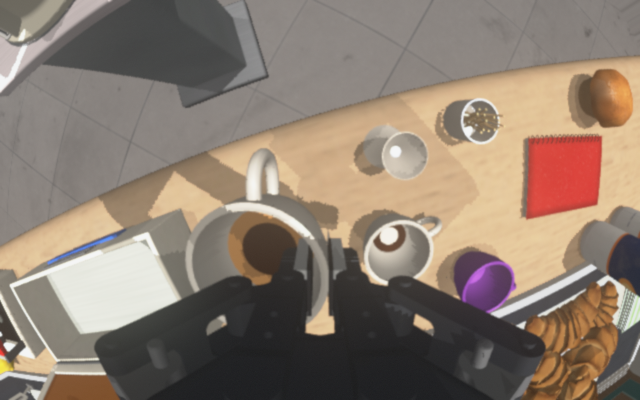

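Cup A is held. I overlay washer and control-box models on the top picture to fix their poses.

Run:
```python
from h import *
im=cv2.imread("pics/top0.png");c=get_calibration("top")
S=4;x0,y0=270,125
big=cv2.resize(im[y0:y0+110,x0:x0+225],None,fx=3.5,fy=3.5,interpolation=cv2.INTER_CUBIC)
def W(o,yaw,p):
    cs,sn=np.cos(yaw),np.sin(yaw);return [o[0]+cs*p[0]-sn*p[1],o[1]+sn*p[0]+cs*p[1],p[2]]
def poly(o,yaw,P,col,closed=True):
    q=np.array([(proj("top",W(o,yaw,p),c)-[x0,y0]+.5)*3.5 for p in P]);cv2.polylines(big,[np.int32(q)],closed,col,1)
w=(501,-20);a=0.02
poly(w,a,[(-71,-156,78),(71,-156,78),(71,156,78),(-71,156,78)],(0,0,255))
poly(w,a,[(-65,-150,4),(65,-150,4),(65,150,4),(-65,150,4)],(255,0,0))
th=1.8;poly(w,a,[(71,-156,82),(71-140*np.cos(th),-156,82+140*np.sin(th)),(71-140*np.cos(th),156,82+140*np.sin(th)),(71,156,82)],(0,255,0))
b=(484,-366);a=0
poly(b,a,[(-85,-90,55),(85,-90,55),(85,90,55),(-85,90,55)],(0,0,255))
poly(b,a,[(45,2.5,105),(45,77.5,105),(-30,77.5,105),(-30,2.5,105)],(255,0,0))
poly(b,a,[(-70,4,105),(-70,76,105)],(0,255,0),False)
cv2.imwrite("pics/ov.png",big)
```

```text
(no output)
```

View pics/ov.png

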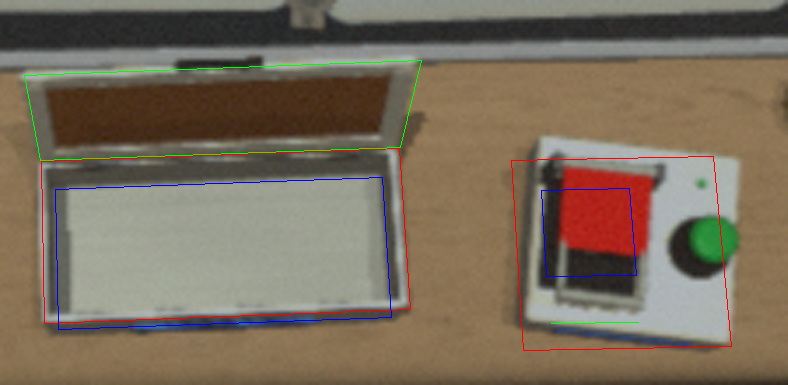

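Washer fits centre (501,−20) with yaw 0.02, and the lid is at about 1.8 rad. The control box is near (495,−378) with yaw about −0.13. Carry cup A to the right end.

>>> servo_tool --rows '[[0,[-14,-28,0],[0,0,0]],[0,[-22,-44,0],[0,0,0]],[0,[-22,-44,0],[0,0,0]],[0,[-22,-46,0],[0,0,0]],[0,[-22,-46,0],[0,0,0]],[0,[-22,-46,0],[0,0,0]],[0,[-22,-46,0],[0,0,0]],[0,[-18,-36,0],[0,0,0]]]'

```text
clock: 6.7
eef_pos: [506.4, -76.8, 167.9]
tcp_rot: [-3.141, -0.002, 2.852]
contact_force: [-0.5, 0.3, -0.2]
opening: 0.081
```

>>> servo_tool --rows '[[0,[-8,-17,0],[0,0,0]],[0,[0,0,0],[0,0,-8.8]],[0,[0,0,0],[0,0,-8.8]],[0,[0,0,0],[0,0,0]]]'

```text
clock: 7.2
eef_pos: [509.4, -93.0, 168.4]
tcp_rot: [3.141, -0.002, -3.124]
contact_force: [-0.4, -0.1, -0.9]
opening: 0.087
```

Run:
```python
from h import *
dump("wrist","w4");to([510,-94,36],np.pi+.02)
```

```text
t 7.2 at [509.6 -93.  168.6] [ 3.141e+00 -1.000e-03 -3.126e+00] F [-0.8  0.2 -1. ] op 6.9 q [-0.18  0.26  1.92  0.    0.96 -1.77]
  shift [ -0.6  -1.  132.6] turn [ 0.  -0.1 -0.3]
```

View pics/w4.png

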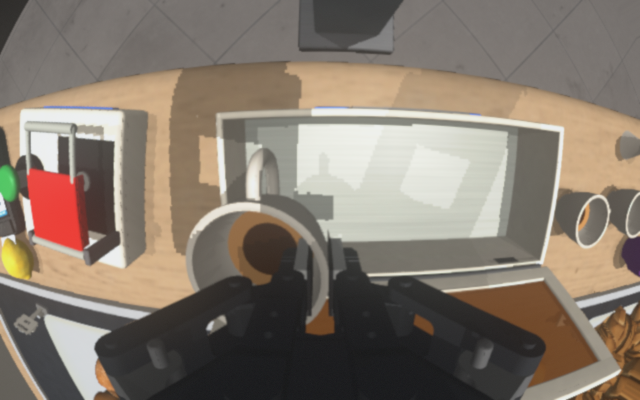

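Run:
```python
from h import *
for p,z in(((218,114),78),((563,128),78),((546,263),78),((508,133),4),((283,126),4),((500,240),4),((147,111),55),((125,267),55),((22,108),55),((74,128),105),((28,124),105),((82,250),105),((30,242),105)):print(p,z,np.round(onz("wrist",p,z)))
```

```text
(218, 114) 78 [ 437. -172.   78.]
(563, 128) 78 [431. 135.  78.]
(546, 263) 78 [569. 144.  78.]
(508, 133) 4 [443. 117.   4.]
(283, 126) 4 [ 449. -130.    4.]
(500, 240) 4 [571. 127.   4.]
(147, 111) 55 [ 429. -251.   55.]
(125, 267) 55 [ 588. -302.   55.]
(22, 108) 55 [ 401. -449.   55.]
(74, 128) 105 [ 438. -299.  105.]
(28, 124) 105 [ 426. -369.  105.]
(82, 250) 105 [ 548. -312.  105.]
(30, 242) 105 [ 547. -400.  105.]
```

Run:
```python
from h import *
for x,y in((436,131),(566,131),(440,-169),(440,0)):
    for z in(4,78):print(x,y,z,np.round(proj("wrist",[x,y,z])))
im=cv2.imread("pics/w4.png")
o=np.hstack([cv2.resize(im[95:285,200:300],None,fx=3,fy=3),cv2.resize(im[95:285,440:580],None,fx=3,fy=3)])
cv2.imwrite("pics/w4c.png",o)
```

```text
436 131 4 [518. 128.]
436 131 78 [560. 133.]
566 131 4 [503. 236.]
566 131 78 [538. 261.]
440 -169 4 [244. 118.]
440 -169 78 [222. 117.]
440 0 4 [413. 121.]
440 0 78 [440. 122.]
```

View pics/w4c.png

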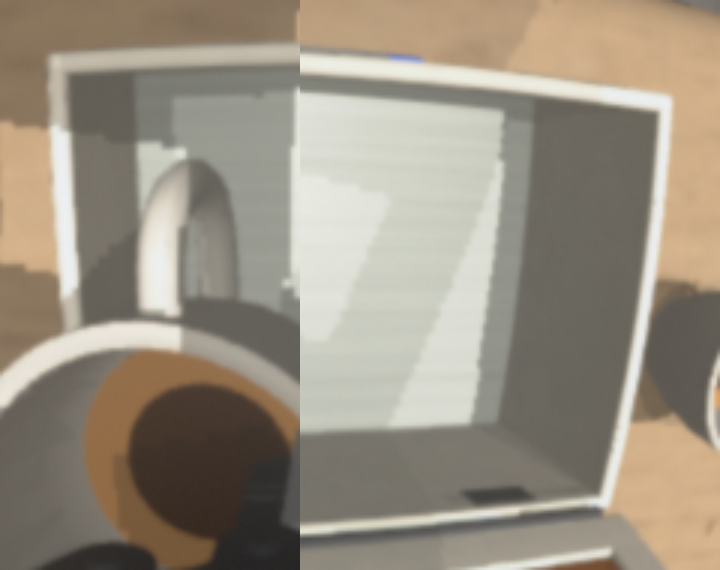

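The crop shows the grey bands on the floor are shadow. The floor corner is at px (518,128), as predicted. Lower cup A.

>>> servo_tool --rows '[[0,[-0.6,-1,15],[0,0,0]],[0,[0,0,30],[0,0,0]],[0,[0,0,30],[0,0,0]],[0,[0,0,30],[0,0,0]],[0,[0,0,18],[0,0,0]],[0,[0,0,8],[0,0,0]],[0,[0,0,2],[0,0,0]],[0,[0,0,0],[0,0,0]]]'

```text
clock: 8.25
eef_pos: [510.4, -93.5, 37.4]
tcp_rot: [3.14, -0.001, -3.125]
contact_force: [-5.9, 9.7, 24.2]
opening: 0.083
```

Run:
```python
from h import *
to([510,-94,34.5],np.pi+.02)
```

```text
t 8.2 at [510.4 -93.5  37.4] [ 3.140e+00 -1.000e-03 -3.125e+00] F [-5.9  9.7 24.2] op 7.1 q [-0.18  0.47  2.    0.    0.68 -1.77]
  shift [ 0.4 -0.5  2.9] turn [ 0.1 -0.  -0.2]
```

>>> servo_tool --rows '[[24,[0,0,-2],[0,0,0]],[24,[0,0,0],[0,0,0]],[24,[0,0,0],[0,0,0]],[24,[0,0,-15],[0,0,0]],[24,[0,0,-35],[0,0,0]],[24,[0,0,-50],[0,0,0]],[40,[0,0,-50],[0,0,0]],[40,[0,0,0],[0,0,0]]]'

```text
clock: 9.25
eef_pos: [513.3, -95.2, 193.1]
tcp_rot: [-3.14, 0.008, -3.123]
contact_force: [0.1, 0.1, 0.0]
opening: 0.468
```

Run:
```python
from h import *
cups("top");to([535,267,190],None)
```

```text
top conf 0.76 px 183 166 bgr 79 39 72 axis x,y,handle dir [598.61 443.67   0.81] 0.864
top conf 0.66 px 309 180 bgr 86 98 103 axis x,y,handle dir [557.    47.38   4.14] 0.109
top conf 0.61 px 211 190 bgr 79 90 96 axis x,y,handle dir [520.86 353.04   1.75] 0.88
top conf 0.56 px 249 186 bgr 65 87 105 axis x,y,handle dir [529.28 237.74   1.77] 0.897
t 9.3 at [510.7 -94.7 189.1] [-3.141e+00  1.000e-03 -3.123e+00] F [-1.3  0.1 -0.2] op 39.8 q [-0.19  0.24  1.9   0.    1.   -1.78]
  shift [-30.9 361.2  -1. ] turn [-0.   0.1 -0. ]
```

Cup B next: axis (529,237), handle 1.79. I translate first and then turn.

>>> servo_tool --rows '[[40,[0,25,0],[0,0,0]],[40,[-1,45,0],[0,0,0]],[40,[-1,50,0],[0,0,0]],[40,[-1,50,0],[0,0,0]],[40,[-1,50,0],[0,0,0]],[40,[-1,50,0],[0,0,0]],[40,[-1,45,0],[0,0,0]],[40,[0,24,0],[0,0,0]]]'

```text
clock: 10.35
eef_pos: [509.2, 246.2, 186.5]
tcp_rot: [-3.141, -0.003, -3.122]
contact_force: [1.0, 0.2, 0.5]
opening: 0.468
```

>>> servo_tool --rows '[[40,[0,0,0],[0,0,9.8]],[40,[0,0,0],[0,0,9.8]],[40,[0,0,0],[0,0,9.8]],[40,[0,0,0],[0,0,9.8]],[40,[0,0,0],[0,0,9.8]],[40,[0,0,0],[0,0,9.8]],[40,[0,0,0],[0,0,9.8]],[40,[0,0,0],[0,0,9.8]]]'

```text
clock: 11.35
eef_pos: [509.4, 243.9, 186.5]
tcp_rot: [-3.138, 0.001, 1.786]
contact_force: [0.6, -0.4, 0.1]
opening: 0.471
```

Run:
```python
from h import *
cups("wrist");to([559.4,244.2,31],1.79)
```

```text
wrist conf 0.71 px 360 79 bgr 145 158 168 axis x,y,handle dir [521.72 351.05   1.78] 0.963
wrist conf 0.64 px 341 202 bgr 122 147 169 axis x,y,handle dir [529.73 237.62   1.83] 0.946
t 11.4 at [509.4 243.9 186.6] [-3.139e+00  1.000e-03  1.790e+00] F [-0.   0.4 -0.2] op 39.9 q [ 0.44  0.31  1.8  -0.    1.03  0.23]
  shift [-10.5  49.3 155.5] turn [-0.2  0.  -0. ]
```

>>> servo_tool --rows '[[40,[-2.5,12,5],[0,0,0]],[40,[-4,20,5],[0,0,0]],[40,[-3,17,15],[0,0,-2]],[40,[0,0,30],[0,0,0]],[40,[0,0,35],[0,0,0]],[40,[0,0,35],[0,0,0]],[40,[0,0,20],[0,0,0]],[40,[0,0,10],[0,0,0]]]'

```text
clock: 12.45
eef_pos: [560.6, 245.7, 31.9]
tcp_rot: [-3.14, 0.0, 1.827]
contact_force: [-0.2, 0.5, 0.4]
opening: 0.468
```

>>> servo_tool --rows '[[40,[0,0,0],[0,0,0]],[0,[0,0,0],[0,0,0]],[0,[0,0,0],[0,0,0]],[0,[0,0,0],[0,0,0]],[0,[0,0,0],[0,0,0]],[0,[0,0,-10],[0,0,0]],[0,[0,0,-25],[0,0,0]],[0,[0,0,-30],[0,0,0]]]'

```text
clock: 13.45
eef_pos: [560.4, 245.9, 99.4]
tcp_rot: [3.141, 0.0, 1.827]
contact_force: [-0.1, 1.0, 0.1]
opening: 0.079
```

>>> servo_tool --rows '[[0,[0,0,-40],[0,0,0]],[0,[0,0,-35],[0,0,0]],[0,[5,-25,0],[0,0,0]],[0,[5,-25,0],[0,0,0]],[0,[0,0,0],[0,0,0]]]'

```text
clock: 14.08
eef_pos: [508.3, 242.9, 174.1]
tcp_rot: [3.141, -0.0, 1.827]
contact_force: [1.2, -0.4, -0.2]
opening: 0.081
```

Run:
```python
from h import *
to([511,-2,170],np.pi+.02)
```

```text
t 14.1 at [508.3 242.9 174.1] [ 3.141 -0.     1.827] F [ 1.2 -0.4 -0.2] op 6.9 q [0.44 0.32 1.82 0.   1.   0.19]
  shift [-237.5  -59.5    4.1] turn [  0.    0.  -76.5]
```

>>> servo_tool --rows '[[0,[0,0,0],[0,0,-9.5]],[0,[0,0,0],[0,0,-9.6]],[0,[0,0,0],[0,0,-9.6]],[0,[0,0,0],[0,0,-9.6]],[0,[0,0,0],[0,0,-9.6]],[0,[0,0,0],[0,0,-9.6]],[0,[0,0,0],[0,0,-9.5]],[0,[0,0,0],[0,0,-9.5]]]'

```text
clock: 15.08
eef_pos: [510.7, 243.2, 173.8]
tcp_rot: [3.141, 0.002, -3.116]
contact_force: [-0.5, 0.2, -1.2]
opening: 0.076
```

>>> servo_tool --rows '[[0,[0,-20,0],[0,0,0]],[0,[0,-38,0],[0,0,0]],[0,[0,-42,0],[0,0,0]],[0,[0,-42,0],[0,0,0]],[0,[0,-42,0],[0,0,0]],[0,[0,-38,0],[0,0,0]],[0,[0,-21,0],[0,0,0]],[0,[0,0,0],[0,0,0]]]'

```text
clock: 16.08
eef_pos: [514.5, -2.1, 173.6]
tcp_rot: [-3.141, 0.001, -3.127]
contact_force: [-0.2, -0.7, -1.4]
opening: 0.076
```

Run:
```python
from h import *
to([511,0,39],np.pi+.02);dump("wrist","w5")
```

```text
t 16.1 at [514.5  -2.1 173.6] [-3.141e+00  1.000e-03 -3.127e+00] F [-0.2 -0.7 -1.4] op 6.4 q [-0.01  0.25  1.92 -0.    0.97 -1.59]
  shift [  3.6   2.2 134.6] turn [-0.   0.  -0.3]
```

View pics/w5.png

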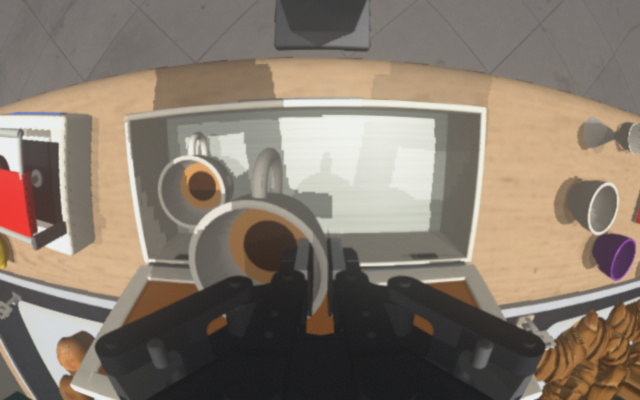

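Cup A stands in the washer at px (195,190), and cup B is held upright. Lower B.

>>> servo_tool --rows '[[0,[3.6,2.2,15],[0,0,0]],[0,[0,0,30],[0,0,0]],[0,[0,0,30],[0,0,0]],[0,[0,0,30],[0,0,0]],[0,[0,0,18],[0,0,0]],[0,[0,0,9],[0,0,0]],[0,[0,0,3],[0,0,0]],[0,[0,0,0],[0,0,0]]]'

```text
clock: 17.12
eef_pos: [510.5, 4.6, 40.1]
tcp_rot: [3.139, -0.0, -3.122]
contact_force: [-10.5, 12.9, 34.3]
opening: 0.077
```

>>> servo_tool --rows '[[24,[0,0,0],[0,0,0]],[24,[0,0,0],[0,0,0]],[24,[0,0,0],[0,0,0]],[24,[0,0,-15],[0,0,0]],[24,[0,0,-35],[0,0,0]],[24,[0,0,-50],[0,0,0]],[40,[0,0,-50],[0,0,0]],[40,[0,0,0],[0,0,0]]]'

```text
clock: 18.12
eef_pos: [513.3, 2.0, 193.0]
tcp_rot: [-3.141, 0.008, -3.122]
contact_force: [-0.3, 0.2, -0.1]
opening: 0.467
```

Run:
```python
from h import *
to([510,354,190],np.pi+.02);cups("top")
```

```text
t 18.1 at [513.3   2.  193. ] [-3.141  0.008 -3.122] F [-0.3  0.2 -0.1] op 39.8 q [ 0.    0.22  1.91 -0.    1.   -1.59]
  shift [ -3.7 352.    3. ] turn [-0.   0.5 -0. ]
top conf 0.97 px 211 190 bgr 83 94 101 axis x,y,handle dir [521.55 353.32   1.76] 0.913
top conf 0.56 px 183 166 bgr 81 40 74 axis x,y,handle dir [598.69 444.84   1.11] 0.877
```

>>> servo_tool --rows '[[40,[0,25,0],[0,0,0]],[40,[-1,46,0],[0,0,0]],[40,[-1,52,0],[0,0,0]],[40,[-1,53,0],[0,0,0]],[40,[-1,53,0],[0,0,0]],[40,[-1,52,0],[0,0,0]],[40,[-1,46,0],[0,0,0]],[40,[0,25,0],[0,0,0]]]'

```text
clock: 19.23
eef_pos: [508.5, 355.6, 186.5]
tcp_rot: [-3.14, -0.002, -3.12]
contact_force: [0.3, 0.0, 0.1]
opening: 0.468
```

>>> servo_tool --rows '[[40,[0,0,0],[0,0,9.9]],[40,[0,0,0],[0,0,9.9]],[40,[0,0,0],[0,0,9.9]],[40,[0,0,0],[0,0,9.9]],[40,[0,0,0],[0,0,9.9]],[40,[0,0,0],[0,0,9.9]],[40,[0,0,0],[0,0,9.9]],[40,[0,0,0],[0,0,9.9]]]'

```text
clock: 20.23
eef_pos: [509.1, 353.0, 187.1]
tcp_rot: [-3.139, 0.001, 1.773]
contact_force: [0.3, 0.0, 0.6]
opening: 0.471
```

Run:
```python
from h import *
cups("wrist");to([551.6,358,32],1.77)
```

```text
wrist conf 0.78 px 333 195 bgr 147 160 171 axis x,y,handle dir [521.26 352.44   1.78] 0.953
wrist conf 0.77 px 435 117 bgr 146 83 134 axis x,y,handle dir [598.44 443.62   1.03] 0.945
t 20.3 at [509.2 353.1 187.2] [-3.140e+00  1.000e-03  1.777e+00] F [-0.2  0.5 -0.3] op 40.1 q [ 0.6   0.39  1.68 -0.    1.07  0.4 ]
  shift [ -3.7  42.8 155.1] turn [-0.1  0.1  0.4]
```

>>> servo_tool --rows '[[40,[-1,12,5],[0,0,0]],[40,[-2,18,5],[0,0,0]],[40,[-1,13,15],[0,0,0]],[40,[0,0,30],[0,0,0]],[40,[0,0,35],[0,0,0]],[40,[0,0,35],[0,0,0]],[40,[0,0,20],[0,0,0]],[40,[0,0,10],[0,0,0]]]'

```text
clock: 21.32
eef_pos: [552.4, 358.8, 31.7]
tcp_rot: [-3.14, 0.001, 1.78]
contact_force: [0.5, 0.3, 0.2]
opening: 0.467
```

>>> servo_tool --rows '[[40,[0,0,0],[0,0,0]],[0,[0,0,0],[0,0,0]],[0,[0,0,0],[0,0,0]],[0,[0,0,0],[0,0,0]],[0,[0,0,0],[0,0,0]],[0,[0,0,-10],[0,0,0]],[0,[0,0,-25],[0,0,0]],[0,[0,0,-30],[0,0,0]]]'

```text
clock: 22.32
eef_pos: [552.6, 359.1, 99.4]
tcp_rot: [3.141, 0.0, 1.78]
contact_force: [0.5, -0.7, -0.5]
opening: 0.074
```

>>> servo_tool --rows '[[0,[0,0,-40],[0,0,0]],[0,[0,0,-35],[0,0,0]],[0,[5,-20,0],[0,0,0]],[0,[5,-20,0],[0,0,0]],[0,[0,0,0],[0,0,0]]]'

```text
clock: 22.95
eef_pos: [510.6, 360.8, 174.2]
tcp_rot: [3.141, -0.0, 1.78]
contact_force: [0.7, 0.9, -0.9]
opening: 0.076
```

Run:
```python
from h import *
to([510,97,170],np.pi+.02)
```

```text
t 22.9 at [510.6 360.8 174.2] [ 3.141 -0.     1.78 ] F [ 0.7  0.9 -0.9] op 6.5 q [ 0.61  0.41  1.69 -0.    1.05  0.4 ]
  shift [-257.9  -55.5    4.1] turn [  0.1   0.  -79.1]
```

>>> servo_tool --rows '[[0,[0,0,0],[0,0,-9.9]],[0,[0,0,0],[0,0,-9.9]],[0,[0,0,0],[0,0,-9.9]],[0,[0,0,0],[0,0,-9.9]],[0,[0,0,0],[0,0,-9.9]],[0,[0,0,0],[0,0,-9.9]],[0,[0,0,0],[0,0,-9.9]],[0,[0,0,0],[0,0,-9.9]]]'

```text
clock: 23.95
eef_pos: [512.4, 360.8, 173.8]
tcp_rot: [3.141, 0.001, -3.116]
contact_force: [0.1, 0.8, -0.9]
opening: 0.078
```

>>> servo_tool --rows '[[0,[0,-22,0],[0,0,0]],[0,[0,-42,0],[0,0,0]],[0,[1,-45,0],[0,0,0]],[0,[1,-45,0],[0,0,0]],[0,[1,-45,0],[0,0,0]],[0,[1,-42,0],[0,0,0]],[0,[1,-22,0],[0,0,0]],[0,[0,0,0],[0,0,0]]]'

```text
clock: 24.95
eef_pos: [511.6, 95.3, 173.6]
tcp_rot: [-3.141, 0.0, -3.127]
contact_force: [-0.1, -0.5, -0.3]
opening: 0.073
```

Run:
```python
from h import *
to([508,97,41],np.pi+.02)
```

```text
t 24.9 at [511.6  95.3 173.6] [-3.141  0.    -3.127] F [-0.1 -0.5 -0.3] op 6.3 q [ 0.18  0.26  1.91 -0.    0.97 -1.4 ]
  shift [  3.6   1.8 132.6] turn [-0.   0.  -0.3]
```

>>> servo_tool --rows '[[0,[3.6,1.8,15],[0,0,0]],[0,[0,0,30],[0,0,0]],[0,[0,0,30],[0,0,0]],[0,[0,0,30],[0,0,0]],[0,[0,0,18],[0,0,0]],[0,[0,0,8],[0,0,0]],[0,[0,0,2],[0,0,0]],[0,[0,0,0],[0,0,0]]]'

```text
clock: 25.95
eef_pos: [508.0, 101.5, 41.6]
tcp_rot: [3.14, 0.0, -3.122]
contact_force: [-6.9, 8.6, 25.3]
opening: 0.072
```

>>> servo_tool --rows '[[22,[0,0,0],[0,0,0]],[22,[0,0,0],[0,0,0]],[22,[0,0,0],[0,0,0]],[22,[0,0,-15],[0,0,0]],[22,[0,0,-35],[0,0,0]],[22,[0,0,-50],[0,0,0]],[40,[0,0,-60],[0,0,0]],[40,[0,0,-60],[0,0,0]]]'

```text
clock: 26.95
eef_pos: [507.5, 99.1, 263.2]
tcp_rot: [3.141, 0.001, -3.122]
contact_force: [1.0, 0.4, -0.3]
opening: 0.469
```

Run:
```python
from h import *
to([560,-20,300],np.pi/2+.02);im=grab_frame("top");im2=grab_frame("scene")
a=cv2.resize(im[130:240,150:500],None,fx=2.2,fy=2.2,interpolation=cv2.INTER_CUBIC)
b=cv2.resize(im2[130:300,240:500],None,fx=1.8,fy=1.8,interpolation=cv2.INTER_CUBIC)
o=np.zeros((a.shape[0]+b.shape[0],max(a.shape[1],b.shape[1]),3),np.uint8);o[:a.shape[0],:a.shape[1]]=a;o[a.shape[0]:,:b.shape[1]]=b
cv2.imwrite("pics/chk.png",o);print(o.shape)
```

```text
t 26.9 at [507.5  99.1 263.2] [ 3.141e+00  1.000e-03 -3.122e+00] F [ 1.   0.4 -0.3] op 40.1 q [ 0.19  0.15  1.83 -0.    1.16 -1.4 ]
  shift [ -50.1 -120.1  -36.8] turn [ 0.  0. 90.]
(548, 770, 3)
```

View pics/chk.png

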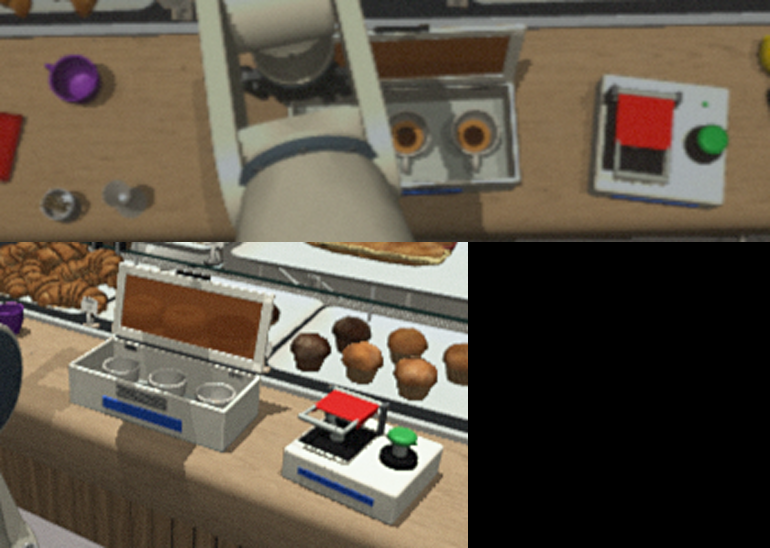

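All three cups stand upright in the washer and the lid is at about 1.8. To shut it I hook the edge forward with the rear finger, then push it down with shut fingers.

>>> servo_tool --rows '[[60,[0,0,-5],[0,0,10]],[60,[0,0,-5],[0,0,10]],[60,[0,0,-5],[0,0,10]],[60,[0,0,-5],[0,0,10]],[60,[0,0,-5],[0,0,10]],[60,[0,0,0],[0,0,10]],[60,[0,0,0],[0,0,10]],[60,[0,0,0],[0,0,10]]]'

```text
clock: 28.05
eef_pos: [507.5, 99.2, 285.3]
tcp_rot: [-3.141, 0.0, 1.759]
contact_force: [-0.1, 0.4, 0.2]
opening: 0.703
```

>>> servo_tool --rows '[[60,[0,0,0],[0,0,10]],[60,[0,0,0],[0,0,0]]]'

```text
clock: 28.3
eef_pos: [507.6, 99.2, 285.3]
tcp_rot: [-3.141, 0.0, 1.592]
contact_force: [0.2, 0.2, 0.7]
opening: 0.698
```

Run:
```python
from h import *
to([585,40,285],np.pi/2+.02)
```

```text
t 28.3 at [507.6  99.2 285.3] [-3.141  0.     1.592] F [0.2 0.2 0.7] op 59.6 q [ 0.19  0.13  1.8  -0.    1.21  0.17]
  shift [-60.8  76.1   0.3] turn [-0.   0.   0.1]
```

>>> servo_tool --rows '[[60,[-20,25,0],[0,0,0]],[60,[-20,26,0],[0,0,0]],[60,[-20,25,0],[0,0,0]],[60,[0,0,10],[0,0,0]],[60,[0,0,25],[0,0,0]],[60,[0,0,25],[0,0,0]],[60,[0,0,20],[0,0,0]],[60,[0,0,8],[0,0,0]]]'

```text
clock: 29.3
eef_pos: [583.6, 41.2, 195.8]
tcp_rot: [-3.139, 0.0, 1.594]
contact_force: [0.6, -0.6, -0.6]
opening: 0.701
```

>>> servo_tool --rows '[[60,[0,0,0],[0,0,0]],[60,[0,-10,0],[0,0,0]],[60,[0,-10,0],[0,0,0]],[60,[0,-12,0],[0,0,0]],[60,[0,-12,0],[0,0,0]],[60,[0,-12,0],[0,0,0]],[60,[0,-12,0],[0,0,0]],[60,[0,-12,0],[0,0,0]]]'

```text
clock: 30.3
eef_pos: [504.2, 39.2, 197.1]
tcp_rot: [-3.141, -0.0, 1.591]
contact_force: [2.4, -0.2, -0.4]
opening: 0.7
```

Run:
```python
from h import *
to([545,40,285],np.pi/2+.02)
im=grab_frame("top");T=np.linalg.inv(get_calibration("top")["world_to_cam"])
for d in boxes_of("top","lid")[:2]:print(d["conf"],np.round((T@np.r_[d["centre"],1])[:3]))
```

```text
t 30.3 at [504.2  39.2 197.1] [-3.141 -0.     1.591] F [ 2.4 -0.2 -0.4] op 59.8 q [0.07 0.21 1.92 0.   1.02 0.05]
  shift [ -0.1  40.8 -87.9] turn [-0. -0.  0.]
0.83 [534. -97. 208.]
```

Force +2.4 N and the lid has moved to about 1.25. Now close the fingers behind it and push through the arc.

>>> servo_tool --rows '[[60,[0,3,-20],[0,0,0]],[60,[0,0,-30],[0,0,0]],[0,[0,20,0],[0,0,0]],[0,[0,30,0],[0,0,0]],[0,[0,12,0],[0,0,0]],[0,[0,0,10],[0,0,0]],[0,[0,0,20],[0,0,0]],[0,[0,0,15],[0,0,0]]]'

```text
clock: 31.4
eef_pos: [568.6, 40.5, 200.7]
tcp_rot: [-3.139, 0.0, 1.591]
contact_force: [-0.1, 0.1, 0.1]
opening: -0.001
```

Run:
```python
from h import *
to([544,40,200],np.pi/2+.02)
```

```text
t 31.4 at [568.6  40.5 200.7] [-3.139  0.     1.591] F [-0.1  0.1  0.1] op -0.1 q [0.07 0.3  1.78 0.   1.06 0.05]
  shift [  0.  -24.6   0.8] turn [-0.1  0.   0. ]
```

>>> servo_tool --rows '[[0,[0,-12,0],[0,0,0]],[0,[0,-13,1],[0,0,0]],[0,[0,-12,5],[0,0,0]],[0,[0,-11,6],[0,0,0]],[0,[0,-11,7],[0,0,0]],[0,[0,-9,8],[0,0,0]],[0,[0,-9,9],[0,0,0]],[0,[0,-8,10],[0,0,0]]]'

```text
clock: 32.4
eef_pos: [484.5, 38.8, 155.5]
tcp_rot: [-3.141, 0.0, 1.591]
contact_force: [-0.4, -0.7, 1.2]
opening: 0.001
```

>>> servo_tool --rows '[[0,[0,-6,11],[0,0,0]],[0,[0,-6,11],[0,0,0]],[0,[0,-5,11],[0,0,0]],[0,[0,-3,12],[0,0,0]],[0,[0,-2,12],[0,0,0]],[0,[0,-1,8],[0,0,0]],[0,[0,0,3],[0,0,0]],[0,[0,0,1],[0,0,0]]]'

```text
clock: 33.4
eef_pos: [462.2, 38.4, 87.1]
tcp_rot: [-3.141, 0.0, 1.591]
contact_force: [-0.6, -0.1, 1.6]
opening: 0.003
```

Run:
```python
from h import *
to([460,40,85],np.pi/2+.02)
```

```text
t 33.4 at [462.2  38.4  87.1] [-3.141  0.     1.591] F [-0.6 -0.1  1.6] op 0.3 q [ 0.08  0.31  2.09 -0.    0.74  0.06]
  shift [ 1.7 -2.1  2.1] turn [-0.  0.  0.]
```

Press to the stop until the force rises, then lift.

>>> servo_tool --rows '[[0,[0,0,2],[0,0,0]],[0,[0,0,1],[0,0,0]],[0,[0,0,0],[0,0,0]]]'

```text
clock: 33.78
eef_pos: [462.5, 38.4, 85.7]
tcp_rot: [3.141, -0.0, 1.591]
contact_force: [-7.5, 0.0, 21.3]
opening: -0.001
```

>>> servo_tool --rows '[[0,[0,0,1],[0,0,0]],[0,[0,0,0],[0,0,0]]]'

```text
clock: 34.02
eef_pos: [462.6, 38.4, 85.6]
tcp_rot: [3.141, -0.0, 1.591]
contact_force: [-10.3, 0.1, 35.6]
opening: -0.002
```

>>> servo_tool --rows '[[0,[0,0,-20],[0,0,0]],[0,[0,0,-40],[0,0,0]],[0,[0,0,-50],[0,0,0]],[0,[25,0,-40],[0,0,0]],[0,[50,0,-20],[0,0,0]],[0,[50,0,0],[0,0,0]],[0,[50,0,0],[0,0,0]],[0,[50,0,0],[0,0,0]]]'

```text
clock: 35.02
eef_pos: [457.6, 265.1, 253.7]
tcp_rot: [3.14, -0.001, 1.591]
contact_force: [1.1, -0.2, -1.3]
opening: 0.003
```

Run:
```python
from h import *
to([430,-330,250],np.pi/2-.13)
```

```text
t 35.0 at [457.6 265.1 253.7] [ 3.140e+00 -1.000e-03  1.591e+00] F [ 1.1 -0.2 -1.3] op 0.3 q [ 0.52  0.18  1.81 -0.    1.15  0.5 ]
  shift [-594.4  -39.6    3.4] turn [ 0.1 -0.   8.6]
```

Lid is on its stop (z 85.6 with 35 N). I overshot to +y, so now I move to the control box.

>>> servo_tool --rows '[[0,[-30,0,0],[0,0,0]],[0,[-55,0,0],[0,0,0]],[0,[-60,0,0],[0,0,0]],[0,[-60,0,0],[0,0,0]],[0,[-60,0,0],[0,0,0]],[0,[-60,0,0],[0,0,0]],[0,[-60,0,0],[0,0,0]],[0,[-60,0,0],[0,0,0]]]'

```text
clock: 36.02
eef_pos: [466.6, -183.7, 253.7]
tcp_rot: [3.14, 0.0, 1.591]
contact_force: [1.1, -0.6, 0.3]
opening: -0.004
```

>>> servo_tool --rows '[[30,[-60,0,0],[0,0,0]],[30,[-55,0,0],[0,0,0]],[30,[-30,-20,0],[0,0,0]],[30,[0,0,0],[0,0,7.5]],[30,[0,0,0],[0,0,0]]]'

```text
clock: 36.65
eef_pos: [449.3, -327.4, 253.3]
tcp_rot: [3.141, 0.0, 1.46]
contact_force: [0.4, -0.1, 0.3]
opening: 0.354
```

Run:
```python
from h import *
im,c=dump("wrist","w6");np.save("w6c.npy",c["world_to_cam"]);to([430,-330,250],np.pi/2-.13)
T=np.linalg.inv(c["world_to_cam"])
for t in("control_box","guard","guard_bail","plunger","toggle"):
    for d in boxes_of("wrist",t)[:2]:P=(T@np.r_[d["centre"],1])[:3];print(t,round(d["conf"],2),np.round(P),np.round(proj("wrist",P,c)))
im=grab_frame("top")
cv2.imwrite("pics/tmp.png",im)
```

```text
t 36.7 at [ 449.5 -327.   253.4] [3.141 0.    1.462] F [-0.4  0.6 -0. ] op 29.5 q [-0.63  0.22  1.76  0.    1.16 -0.52]
  shift [ -5.1 -19.1   3.4] turn [0.  0.  1.2]
control_box 0.68 [ 488. -354.   56.] [356. 199.]
guard 0.78 [ 507. -334.  110.] [380. 191.]
guard_bail 0.71 [ 500. -336.  111.] [374. 194.]
```

View pics/w6.png

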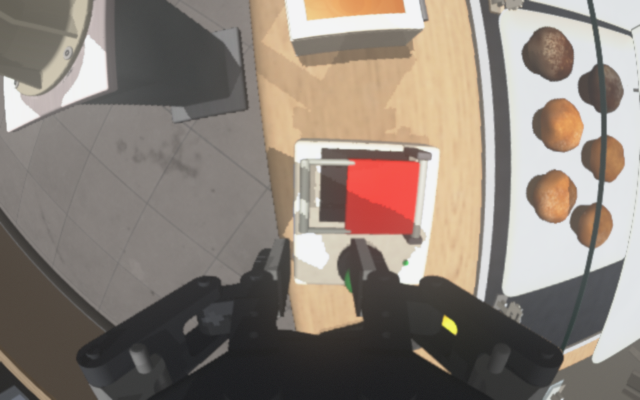

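Wrist view: bail bar at px x≈305, from y 158 to 236. The red flap spans px (346..420, 160..234). I fit the flap's rectangle for pose.

Run:
```python
from h import *
im=cv2.imread("pics/w6.png").astype(int);c=get_calibration("wrist")
m=((im[...,2]>150)&(im[...,1]<80)&(im[...,0]<80)).astype(np.uint8);m[:140]=0
n,l,s,ce=cv2.connectedComponentsWithStats(m);k=1+s[1:,4].argmax();m=(l==k).astype(np.uint8)
pts=cv2.findContours(m,0,2)[0][0][:,0]
W=np.array([onz("wrist",p,107.5,c)[:2] for p in pts],np.float32)
r=cv2.minAreaRect(W);print("flap rect",r);print(np.round(cv2.boxPoints(r)))
for p,z in(((305,160),105),((305,234),105),((310,197),105),((301,197),105),((296,142),55),((440,149),55),((440,148),55)):print(p,z,np.round(onz("wrist",p,z,c)))
# plunger from top
t=cv2.imread("pics/top0.png").astype(int);g=(t[...,1]>90)&(t[...,2]<60)&(t[...,0]<90);g[:150]=0;g[:,:440]=0
n,l,s,ce=cv2.connectedComponentsWithStats(g.astype(np.uint8));k=1+s[1:,4].argmax();print("plunger",s[k],np.round(onz("top",ce[k],102)))
tt=t;m=((t[...,2]>150)&(t[...,1]<70)&(t[...,0]<70)).astype(np.uint8);m[:150]=0;m[:,:400]=0
ys,xs=np.nonzero(m);print("flap top cen",np.round(onz("top",(xs.mean(),ys.mean()),107.5)))
```

```text
flap rect ((494.408935546875, -356.5711975097656), (47.60717010498047, 93.24588775634766), 45.25822830200195)
[[ 445. -341.]
 [ 511. -406.]
 [ 544. -372.]
 [ 478. -307.]]
(305, 160) 105 [ 439. -297.  105.]
(305, 234) 105 [ 430. -371.  105.]
(310, 197) 105 [ 439. -333.  105.]
(301, 197) 105 [ 431. -332.  105.]
(296, 142) 55 [ 428. -282.   55.]
(440, 149) 55 [ 592. -305.   55.]
(440, 148) 55 [ 592. -304.   55.]
plunger [468 187  12  13 128] [ 484. -433.  102.]
flap top cen [ 509. -342.  107.]
```

Bail at (433,−333,105), box yaw −0.135, hinge about (547,−348). Go down and pinch the bail.

>>> servo_tool --rows '[[40,[-4,-8,10],[0,0,1.5]],[40,[-4,-8,25],[0,0,0]],[40,[0,0,35],[0,0,0]],[40,[0,0,35],[0,0,0]],[40,[0,0,30],[0,0,0]],[40,[0,0,20],[0,0,0]],[40,[0,0,12],[0,0,0]],[40,[0,0,0],[0,0,0]]]'

```text
clock: 38.0
eef_pos: [431.9, -332.6, 85.5]
tcp_rot: [-3.14, -0.001, 1.433]
contact_force: [0.5, -0.9, 0.3]
opening: 0.469
```

Run:
```python
from h import *
dump("wrist","w7",(160,60,480,300),2);to([433,-333,86],np.pi/2-.135)
```

```text
t 38.0 at [ 432.5 -333.    86.3] [-3.141 -0.     1.434] F [0.3 0.5 0.3] op 40.2 q [-0.66  0.42  1.92 -0.    0.81 -0.52]
  shift [0.  0.5 0.3] turn [-0.  -0.  -0.1]
```

View pics/w7.png

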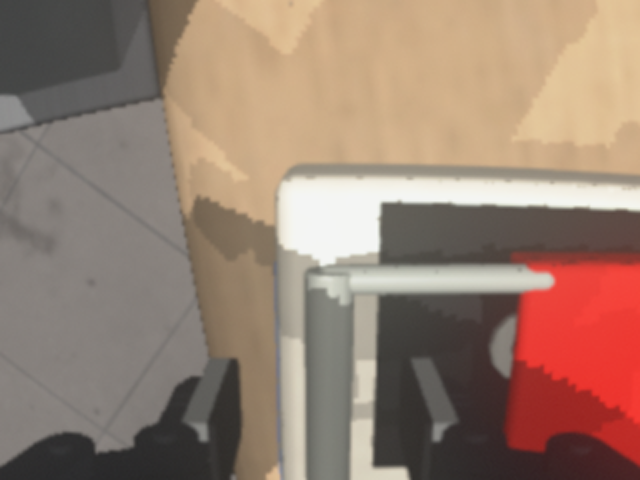

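The bar sits midway between the fingers. Grip and swing it up.

>>> servo_tool --rows '[[0,[0,0,0],[0,0,0]],[0,[0,0,0],[0,0,0]],[0,[0,0,0],[0,0,0]],[0,[0,0,0],[0,0,0]],[0,[0,0.8,-13.8],[0,0,0]],[0,[0,2.5,-13.6],[0,0,0]],[0,[0,4.1,-13.2],[0,0,0]]]'

```text
clock: 38.92
eef_pos: [442.7, -334.7, 127.6]
tcp_rot: [3.136, 0.001, 1.433]
contact_force: [18.3, -1.2, -13.2]
opening: 0.101
```

Run:
```python
from h import *
to([440,-334,126],np.pi/2-.135)
```

```text
t 38.9 at [ 442.7 -334.7  127.6] [3.136e+00 1.000e-03 1.433e+00] F [ 18.3  -1.2 -13.2] op 8.6 q [-0.65  0.37  1.88  0.    0.89 -0.51]
  shift [ 0.3 -2.8  1.6] turn [ 0.3  0.1 -0.1]
```

>>> servo_tool --rows '[[0,[0,8.6,-12.6],[0,0,0]],[0,[0,7.1,-11.8],[0,0,0]],[0,[0,8.4,-10.9],[0,0,0]],[0,[0,9.7,-9.8],[0,0,0]]]'

```text
clock: 39.42
eef_pos: [473.8, -338.8, 171.6]
tcp_rot: [-3.142, 0.0, 1.434]
contact_force: [7.8, -5.1, -13.7]
opening: 0.104
```

>>> servo_tool --rows '[[0,[0,10.8,-8.6],[0,0,0]],[0,[0,11.8,-7.2],[0,0,0]],[0,[0,12.5,-5.8],[0,0,0]]]'

```text
clock: 39.8
eef_pos: [507.7, -343.5, 193.2]
tcp_rot: [-3.139, -0.0, 1.434]
contact_force: [1.5, -5.3, -13.2]
opening: 0.097
```

Run:
```python
from h import *
to([509,-343.5,193.2],np.pi/2-.135)
```

```text
t 39.8 at [ 507.7 -343.5  193.2] [-3.139 -0.     1.434] F [  1.5  -5.3 -13.2] op 8.3 q [-0.6   0.37  1.69 -0.    1.08 -0.46]
  shift [ 0.1  1.3 -0. ] turn [-0.1 -0.  -0.1]
```

>>> servo_tool --rows '[[0,[0,13.2,-3.2],[0,0,0]],[0,[0,13.5,-2.6],[0,0,0]],[0,[0,13.8,-0.5],[0,0,0]],[0,[0,13.7,0.7],[0,0,0]],[0,[0,8,1.2],[0,0,0]],[0,[0,0,0],[0,0,0]]]'

```text
clock: 40.55
eef_pos: [571.3, -352.1, 198.4]
tcp_rot: [3.14, 0.0, 1.434]
contact_force: [1.0, -3.1, 5.0]
opening: 0.101
```

>>> servo_tool --rows '[[40,[0,0,0],[0,0,0]],[40,[0,0,0],[0,0,0]],[40,[0,0,0],[0,0,0]],[40,[0,0,-25],[0,0,0]],[40,[0,0,-30],[0,0,0]],[0,[0,-30,0],[0,0,0]],[0,[0,-45,0],[0,0,0]],[0,[0,0,0],[0,0,0]]]'

```text
clock: 41.55
eef_pos: [492.9, -340.9, 253.0]
tcp_rot: [-3.14, -0.001, 1.433]
contact_force: [0.6, 0.4, 0.2]
opening: 0.0
```

Run:
```python
from h import *
s=sense();dump("wrist","w8");to([497.9,-301.4,150],np.pi/2-.135)
```

```text
t 41.6 at [ 494.7 -341.5  253.4] [ 3.141 -0.     1.433] F [ 0.3 -0.5  0. ] op 0.0 q [-0.61  0.3   1.66  0.    1.18 -0.47]
  shift [ 40.1  -2.3 103.4] turn [ 0.  -0.  -0.2]
```

View pics/w8.png

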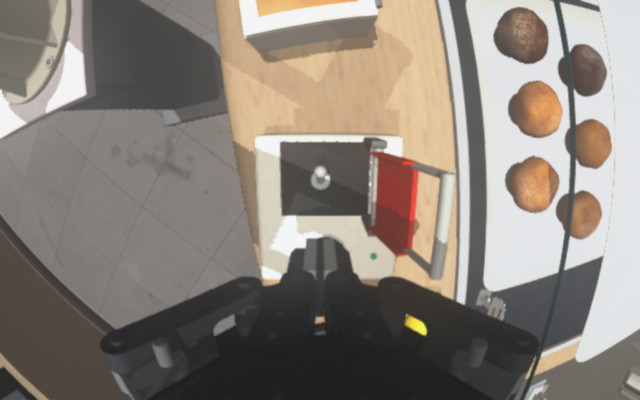

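The guard stands leaning back. The toggle's ball is at px (320,173), leaning to the box's left.

Run:
```python
from h import *
print(np.round(onz("wrist",(320,173),86)),np.round(onz("wrist",(321,184),62)))
to([496,-297,150],np.pi/2-.135)
```

```text
[ 497. -329.   86.] [ 495. -345.   62.]
t 41.6 at [ 494.7 -341.5  253.4] [ 3.141 -0.     1.433] F [ 0.3 -0.5  0. ] op 0.0 q [-0.61  0.3   1.66  0.    1.18 -0.47]
  shift [ 44.2  -4.8 103.4] turn [ 0.  -0.  -0.2]
```

>>> servo_tool --rows '[[0,[19,0,15],[0,0,0]],[0,[19,1,25],[0,0,0]],[0,[0,0,35],[0,0,0]],[0,[0,0,35],[0,0,0]],[0,[0,0,30],[0,0,0]],[0,[0,0,22],[0,0,0]],[0,[0,0,14],[0,0,0]],[0,[0,0,0],[0,0,0]]]'

```text
clock: 42.6
eef_pos: [501.5, -303.0, 75.6]
tcp_rot: [-3.14, -0.001, 1.434]
contact_force: [-0.7, 0.1, -0.4]
opening: -0.0
```

>>> servo_tool --rows '[[0,[-4,0,0],[0,0,0]],[0,[-6,0,0],[0,0,0]],[0,[-6,0,0],[0,0,0]],[0,[-6,0,0],[0,0,0]],[0,[-6,0,0],[0,0,0]],[0,[-6,0,0],[0,0,0]],[0,[-3,0,0],[0,0,0]],[0,[0,0,0],[0,0,0]]]'

```text
clock: 43.6
eef_pos: [496.9, -337.2, 76.5]
tcp_rot: [-3.14, -0.006, 1.432]
contact_force: [6.2, 20.0, 4.3]
opening: 0.001
```

Run:
```python
from h import *
to([495,-344,76],np.pi/2-.135)
```

```text
t 43.6 at [ 496.9 -337.2   76.5] [-3.14  -0.006  1.432] F [ 6.2 20.   4.3] op 0.1 q [-0.6   0.5   1.8   0.01  0.84 -0.47]
  shift [-7.  -0.9  0.5] turn [-0.1 -0.4 -0.2]
```

>>> servo_tool --rows '[[0,[6,0,0],[0,0,0]],[0,[4,0,-20],[0,0,0]],[0,[0,0,-45],[0,0,0]],[0,[0,0,-55],[0,0,0]],[40,[-10,0,-50],[0,0,0]],[40,[-10,-2,-7],[0,0,0]],[40,[0,0,0],[0,0,0]]]'

```text
clock: 44.48
eef_pos: [493.0, -351.2, 255.0]
tcp_rot: [3.14, 0.001, 1.433]
contact_force: [0.6, 1.0, -1.2]
opening: 0.469
```

Run:
```python
from h import *
dump("wrist","w9",(200,100,480,280),2.5);to([571.3,-352.1,253],np.pi/2-.135)
for a in(-.5,.5):
    l=30*np.sin(a);print(a,np.round(proj("wrist",[495+.135*l,-344+.99*l,60+30*np.cos(a)])))
```

```text
t 44.5 at [ 492.7 -350.4  253.7] [-3.141 -0.     1.433] F [ 0.4 -0.1 -0.4] op 40.0 q [-0.62  0.3   1.65 -0.    1.19 -0.48]
  shift [ 9.1 78.1  0.6] turn [-0.  -0.  -0.2]
-0.5 [321. 193.]
0.5 [321. 165.]
```

View pics/w9.png

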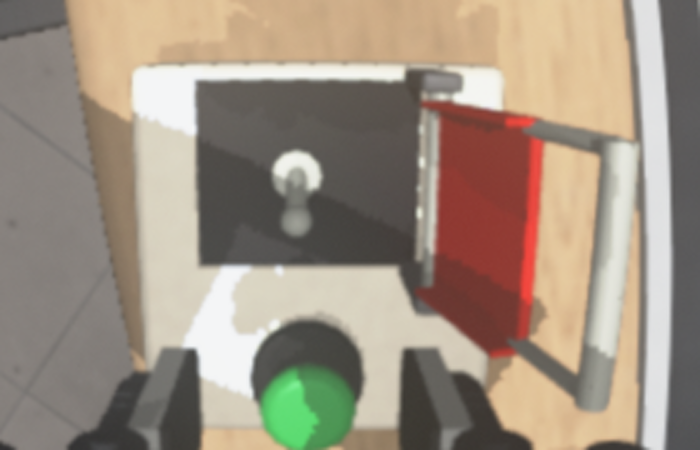

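Run:
```python
from h import *
P=onz("wrist",(318.8,169.8),60);print(np.round(P))
for a in(-.5,-.4,-.3,-.2):
    l=30*np.sin(a);print(a,np.round(proj("wrist",[P[0]+.135*l,P[1]+.99*l,60+30*np.cos(a)]),1))
```

```text
[ 493. -339.   60.]
-0.5 [318.8 187.8]
-0.4 [318.8 185.5]
-0.3 [318.7 183. ]
-0.2 [318.7 180.3]
```

Ball at px (318,188) matches fully ON (predicted 187.8). Regrasp the bail and reverse the arc.

>>> servo_tool --rows '[[40,[3,26,0],[0,0,0]],[40,[3,28,0],[0,0,0]],[40,[3,24,0],[0,0,0]],[40,[0,0,15],[0,0,0]],[40,[0,0,25],[0,0,0]],[40,[0,0,14.5],[0,0,0]],[40,[0,0,0],[0,0,0]],[0,[0,0,0],[0,0,0]]]'

```text
clock: 45.52
eef_pos: [571.8, -352.3, 200.0]
tcp_rot: [3.141, 0.0, 1.434]
contact_force: [0.3, 0.6, -0.0]
opening: 0.269
```

>>> servo_tool --rows '[[0,[0,0,0],[0,0,0]],[0,[0,0,0],[0,0,0]],[0,[0,0,0],[0,0,0]],[0,[0,-8,-1.2],[0,0,0]],[0,[0,-13.7,-0.7],[0,0,0]],[0,[0,-13.8,0.5],[0,0,0]],[0,[0,-13.5,2.6],[0,0,0]]]'

```text
clock: 46.4
eef_pos: [523.4, -345.7, 199.5]
tcp_rot: [3.139, 0.001, 1.434]
contact_force: [0.2, -0.3, 9.1]
opening: 0.101
```

Run:
```python
from h import *
to([522,-345,197],np.pi/2-.135)
```

```text
t 46.4 at [ 523.4 -345.7  199.5] [3.139e+00 1.000e-03 1.434e+00] F [ 0.2 -0.3  9.1] op 8.6 q [-0.59  0.39  1.66  0.    1.09 -0.45]
  shift [ 0.5 -1.5  2.4] turn [ 0.1  0.  -0.1]
```

>>> servo_tool --rows '[[0,[0,-13.2,2.5],[0,0,0]],[0,[0,-12.5,5.3],[0,0,0]],[0,[0,-11.8,7.2],[0,0,0]],[0,[0,-10.8,8.6],[0,0,0]],[0,[0,-9.7,9.8],[0,0,0]]]'

```text
clock: 47.02
eef_pos: [464.1, -337.2, 164.4]
tcp_rot: [-3.14, -0.0, 1.434]
contact_force: [-0.6, -0.9, 3.9]
opening: 0.098
```

>>> servo_tool --rows '[[0,[0,-8.4,10.9],[0,0,0]],[0,[0,-7.1,11.8],[0,0,0]],[0,[0,-5.6,12.6],[0,0,0]],[0,[0,-4.1,13.2],[0,0,0]]]'

```text
clock: 47.52
eef_pos: [438.0, -333.5, 115.1]
tcp_rot: [-3.137, -0.001, 1.434]
contact_force: [-6.3, -3.2, 4.0]
opening: 0.1
```

Run:
```python
from h import *
to([435,-333,86],np.pi/2-.135)
```

```text
t 47.5 at [ 438.  -333.5  115.1] [-3.137e+00 -1.000e-03  1.434e+00] F [-6.3 -3.2  4. ] op 8.5 q [-0.65  0.38  1.89 -0.    0.87 -0.51]
  shift [ 0.1 -2.9 29.1] turn [-0.3 -0.  -0.1]
```

>>> servo_tool --rows '[[0,[0,-2.5,12],[0,0,0]],[0,[0,-0.8,12],[0,0,0]],[0,[0,0,5],[0,0,0]],[0,[0,0,0],[0,0,0]]]'

```text
clock: 48.02
eef_pos: [433.7, -332.7, 85.3]
tcp_rot: [-3.135, -0.001, 1.434]
contact_force: [-9.7, -4.4, -1.3]
opening: 0.098
```

>>> servo_tool --rows '[[0,[0,0,1.5],[0,0,0]],[0,[0,0,0],[0,0,0]]]'

```text
clock: 48.28
eef_pos: [433.7, -332.7, 84.1]
tcp_rot: [-3.135, -0.001, 1.435]
contact_force: [-9.6, -3.4, -0.9]
opening: 0.097
```

>>> servo_tool --rows '[[0,[0,1,2],[0,0,0]],[0,[0,0,1],[0,0,0]],[0,[0,0,0],[0,0,0]]]'

```text
clock: 48.65
eef_pos: [433.8, -332.7, 82.0]
tcp_rot: [-3.133, -0.002, 1.435]
contact_force: [-16.9, -3.2, 14.0]
opening: 0.096
```

>>> servo_tool --rows '[[0,[0,0,2],[0,0,0]],[0,[0,0,0],[0,0,0]]]'

```text
clock: 48.9
eef_pos: [433.8, -332.8, 81.0]
tcp_rot: [-3.133, -0.001, 1.435]
contact_force: [-20.9, -1.4, 27.0]
opening: 0.1
```

>>> servo_tool --rows '[[40,[0,0,0],[0,0,0]],[40,[0,0,0],[0,0,0]],[40,[0,0,0],[0,0,0]],[40,[0,0,-20],[0,0,0]],[40,[0,0,-30],[0,0,0]],[0,[0,0,0],[0,0,0]],[0,[0,0,0],[0,0,0]],[0,[0,0,0],[0,0,0]]]'

```text
clock: 49.9
eef_pos: [438.0, -333.2, 129.8]
tcp_rot: [-3.14, -0.001, 1.434]
contact_force: [0.1, 0.2, -1.2]
opening: 0.001
```

>>> servo_tool --rows '[[0,[0,0,12],[0,0,0]],[0,[0,0,8],[0,0,0]],[0,[0,0,2],[0,0,0]],[0,[0,0,0],[0,0,0]]]'

```text
clock: 50.4
eef_pos: [438.1, -333.5, 109.2]
tcp_rot: [-3.14, -0.001, 1.434]
contact_force: [-4.5, 3.1, 14.1]
opening: 0.002
```

Guard confirmed on its stop (bar top at 109 with 14 N). Next the plunger at (484,−435).

>>> servo_tool --rows '[[0,[0,0,-20],[0,0,0]],[0,[0,0,-30],[0,0,0]],[0,[-24,15,0],[0,0,0]],[0,[-35,22,0],[0,0,0]],[0,[-35,22,0],[0,0,0]],[0,[0,0,0],[0,0,0]]]'

```text
clock: 51.15
eef_pos: [484.8, -437.0, 157.7]
tcp_rot: [3.141, 0.0, 1.433]
contact_force: [0.6, 0.0, -0.7]
opening: 0.003
```

Run:
```python
from h import *
c=get_calibration("wrist");im=grab_frame("wrist").astype(int)
g=((im[...,1]>im[...,2]+40)&(im[...,1]>im[...,0]+40)).astype(np.uint8);n,l,s,ce=cv2.connectedComponentsWithStats(g);k=1+s[1:,4].argmax()
print(s[k],ce[k],np.round(onz("wrist",ce[k],102,c)));to([484,-435,103],np.pi/2-.135)
```

```text
[ 290  193   58   45 2027] [318.07548101 216.65860878] [ 484. -435.  102.]
t 51.2 at [ 484.  -435.3  157.5] [-3.140e+00 -1.000e-03  1.433e+00] F [-0.9  0.   0.1] op 0.0 q [-0.73  0.47  1.64  0.    1.04 -0.6 ]
  shift [ 0.3  0.1 54.5] turn [-0.1 -0.  -0.2]
```

>>> servo_tool --rows '[[0,[0,0,20],[0,0,0]],[0,[0,0,22],[0,0,0]],[0,[0,0,10],[0,0,0]],[0,[0,0,8],[0,0,0]],[0,[0,0,8],[0,0,0]],[0,[0,0,6],[0,0,0]],[0,[0,0,2],[0,0,0]],[0,[0,0,0],[0,0,0]]]'

```text
clock: 52.2
eef_pos: [484.1, -434.5, 84.0]
tcp_rot: [-3.141, -0.0, 1.434]
contact_force: [-5.2, 6.4, 12.6]
opening: 0.001
```

>>> servo_tool --rows '[[0,[0,0,1],[0,0,0]],[0,[0,0,0],[0,0,0]]]'

```text
clock: 52.45
eef_pos: [484.1, -434.5, 84.0]
tcp_rot: [3.142, -0.0, 1.434]
contact_force: [-6.1, 6.9, 19.7]
opening: -0.003
```

Bottomed: z stays at 84.0 while the force rises to 20 N. Release, retreat and check.

>>> servo_tool --rows '[[0,[0,0,0],[0,0,0]],[0,[0,0,-15],[0,0,0]],[0,[0,0,-25],[0,0,0]],[0,[0,0,-40],[0,0,0]],[0,[0,0,-50],[0,0,0]],[0,[0,-30,-30],[0,0,0]],[0,[0,-30,0],[0,0,0]],[0,[0,0,0],[0,0,0]]]'

```text
clock: 53.45
eef_pos: [423.6, -426.8, 242.7]
tcp_rot: [3.141, 0.001, 1.433]
contact_force: [0.1, 0.1, 0.8]
opening: -0.002
```

>>> servo_tool --rows '[[0,[0,0,0],[0,0,0]],[0,[0,0,0],[0,0,0]],[0,[0,0,0],[0,0,0]],[0,[0,0,0],[0,0,0]]]'

```text
clock: 53.95
eef_pos: [425.0, -426.7, 241.6]
tcp_rot: [-3.141, -0.0, 1.434]
contact_force: [0.9, 0.0, -0.1]
opening: -0.001
```

Run:
```python
from h import *
to([484,-435,250]);im=grab_frame("top");im2=grab_frame("scene")
a=cv2.resize(im[130:240,80:500],None,fx=1.9,fy=1.9,interpolation=cv2.INTER_CUBIC)
b=cv2.resize(im2[150:300,220:520],None,fx=2.4,fy=2.4,interpolation=cv2.INTER_CUBIC)
o=np.zeros((a.shape[0]+b.shape[0],max(a.shape[1],b.shape[1]),3),np.uint8);o[:a.shape[0],:a.shape[1]]=a;o[a.shape[0]:,:b.shape[1]]=b
cv2.imwrite("pics/end.png",o);print(o.shape)
```

```text
t 54.0 at [ 425.  -426.7  241.6] [-3.141 -0.     1.434] F [ 0.9  0.  -0.1] op -0.1 q [-0.79  0.31  1.67 -0.    1.16 -0.65]
  shift [-0.2 59.5 -8.4] turn [-0. -0.  0.]
(569, 798, 3)
```

View pics/end.png

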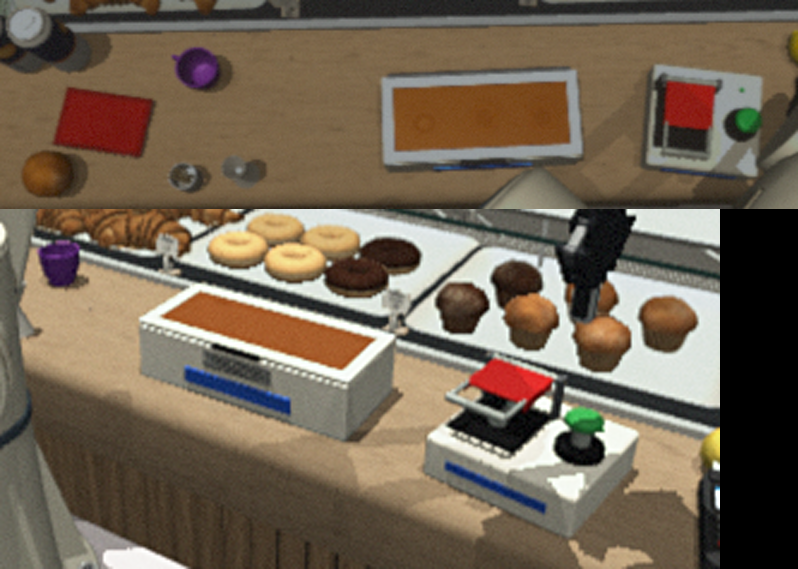

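The lid is shut with the cups inside, no white cup is left on the counter, and pot and jigger are standing. The guard is lowered and the plunger is up. Handing in.

```bash
python3 -c "
from rig import *
print(sign_off())"
```

```text
the job is handed in; nothing more can be done
None
```

The job is done and handed in at about 54 s of the 210 s allowed; no verdict was reported.

- **Cups:** There were three white cups, and all three now stand upright on the washer floor. I saw this in the pictures taken just before I shut the lid. The purple cup was left alone.
- **Lid:** I folded it until it met its stop, at z 85.6 mm with 35 N. The last picture shows it flat.
- **Guard and toggle:** I lifted the guard and pushed the toggle right until it resisted with 20 N. In the wrist picture its ball sat where full ON is predicted. I then lowered the guard to its stop and confirmed it by pressing on the bar (top at 109 mm, 14 N).
- **Plunger:** I pressed it to its stop (z 84.0 mm, about 20 N) and let it go. The last picture shows it back up.
- **Left in place:** The toothpick pot and jigger are still standing where they were.

- **Checks that were off:** When the second cup touched the washer floor, the wrist read 34 N on the gripped cup, higher than the roughly 25 N of the other two. After shutting the lid I first drove the arm the wrong way through free space, which touched nothing.

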